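Lock a hard drive into the test bay

ROBOT

A 6-joint arm with a two-finger parallel gripper is mounted at the origin on the work surface. World frame = base frame: x ahead of the robot, y to its left, z up, the work surface at z = 0. Lengths are in mm, angles in rad, forces in N, time in s.
With the tool pointing down it reaches from about 275 to 750 mm from the base axis. Payload 10.2 kg.
Tool frame: the origin (TCP) lies midway between the tips of the shut fingers; the grasp point (between the pads) lies 19 mm behind it (ctrl.grip_depth is the distance from the TCP to the grasp point, in mm); y points along the fingers, x is the direction in which the jaws open and shut, and the axes are right-handed (so a half turn about y gives the same grasp; the last joint's range is limited). The gripper opens to 85 mm and grips with 20 to 120 N. Pads are 22 mm wide; open, the fingers measure 114 mm over their backs; the gripper's body (76 mm by 85 mm) begins 54 mm behind the grasp point. The pads swing forward as they close: fully open they stand 13 mm farther back than shut.
Start: joints at [-1.348, 0.313, 1.498, -0, 1.331, -0.223], TCP at [226.358, -473.701, 207.094] pointing down, gripper open.
Joint ranges: [-2.94, 2.94], [-0.97, 2.17], [0.19, 2.56], [-1.23, 4.37], [0.02, 3.11], [-2.88, 2.88]. Speed limits (rad/s): [2.39, 2.39, 3.01, 3.14, 3.14, 3.14].

INTERFACE

Orientations are given as a unit quaternion [w, x, y, z].
In Python, from rig import ctrl gives the robot as it stands. The module is installed in compiled form; this text tells all that it offers.
- The arm moves only by the tool drive_tool, never from a script. Its arguments are lists of equal length, an entry for each row: "gripper": the closure, from 0 (fully open) to 1 (shut); "offset": the shift along the tool's x, y, z in m, a list of three; "turn": the turn about the tool's y in degrees. In form: {"gripper": [gripper, ...], "offset": [[tx, ty, tz], ...], "turn": [turn, ...]}. A call has 1 to 20 rows; each row shifts and turns the commanded pose from where the row before left it, along the tool's axes as they then stand; what a row does not reach is not made up. A row lasts 1/12 s, in which the tool goes at most 41.7 mm and 7.16 degrees, less where a joint would pass 70% of its speed; a pose out of reach is approached as far as the arm can. A call is refused whole if a number of a shift passes 0.0417 or a number of a turn 7.16, either way. A call with a gripper value outside its range is refused whole. The fingers move at their own pace and stop on an object; "force" is the grip in N (left out, the last holds). Time passes only in rows, so rows that do not move let the fingers close. It gives the time, the measured TCP pose, the force and the opening at its end, in the units of the state.
- ctrl.sense(): the state, without advancing time (a new reading comes with each control period).
- ctrl.capture(name): name is "scene" or "side" or "wrist"; returns (picture, depth): 400x640x3 uint8, red, green, blue; 400x640 float32, mm along the optical axis (not along the pixel's ray), 0 where there is no reading.
- ctrl.camera_params(name): a dict with "fovy" (degrees; the focal length in pixels is half the picture's height over the tangent of half this angle, whatever the lens; pixels are square), "cx", "cy" (the principal point, pixels), "view" (4x4, takes a point from world to camera coordinates); the wrist camera has in their place "tool_from_camera" (4x4, takes a point from camera to tool coordinates, whose origin is the TCP and whose axes are the tool frame's). Camera axes: x right, y down, z forward; pixel columns grow to the right and rows downward; lengths in mm; the calibration is good to about 2 mm. A picture is of the moment at which its call begins: read the wrist's pose just before it. camera_params takes no time and is no camera call.
- ctrl.finish_job(): hands the job in, once; it reports no verdict.
Trained networks look in the newest picture that a camera, given by its name, has taken for a name from the list of things; names that differ only in an ending like _2 or _b are one class to them, and where a whole thing is asked for, a point or a joint stands for the part that bears it (a point fixed in the world has none). Each returns a list of dicts, best first, with "score" (0 to 1); they miss things now and then, are a little off and sometimes report something else, mostly with a low value. They report only what shows in the picture. A call takes as long as a camera call. They do not tell look-alikes from the thing itself.
- ctrl.boxes_of(camera, query): "centre" ([x, y, z] in mm, in the coordinates of the camera as it stood for that picture, good to about 4 mm: the middle of the surface that is visible of it).
- ctrl.regions_of(camera, query): "mask" (400x640 bool, what is visible of it).
- ctrl.pinpoint(camera, query): "centre" ([x, y, z] in mm, in the coordinates of the camera as it stood for that picture, good to about 4 mm: a listed point, or the origin of a listed thing).
The state is a dict: "time_s": time; "joints": joint angles; "dq": joint speeds; "tau": joint torques, N m; "eef_pos": TCP position; "ee_rot": TCP orientation; "force": force on the tool from outside, world axes, zero at the start; "wrist_torque": the same for the moment, N m; "grip_width": opening from 0.0 (shut) to 1.0 (fully open).
Only numpy, scipy, OpenCV 4.12 (cv2) and the standard library are available. Lean on these libraries where they do the work, as an engineer would, in place of code of your own. Each camera call takes 0.05 s, during which the arm holds its last target.

TASK

Push the silver hard drive fully home into the grey test bay until it meets the stop at the back. Then press the red spring catch down with one fingertip and, while holding it down, use the other fingertip to push the yellow lug of the bolt all the way across in front of the drive, and let go so that the catch springs fully up again and locks the bolt. Only push and press: do not lift the drive, and leave the other things on the bench alone.

Things in the scene. Friction and masses are not known exactly. Their poses are not given: they have to be found in the camera images.
- bay: the drive test bay: a grey steel base plate 8 mm thick, fixed to the bench (place and yaw vary). Origin on the bench under the middle of the bay's mouth; +x points into the bay, the way the drive goes in; +y is the way the bolt slides to lock; z up. Plate: x -100 to 165, y -62 to 62 mm; for x below 15 mm it reaches y = -194 mm. Its fixed parts are at most 42 mm high.
- mouth (a point): middle of the bay's mouth on top of the base plate (bay x 0, y 0, 8 mm above the bench). From here two side walls, 4 mm thick, centred on bay y = -55 and +55 mm, tops 42 mm above the bench, run 160 mm back and guide the drive with 2 mm play each side. The back stop's face is at bay x = 149 mm.
- drive: a silver hard drive 147 x 102 x 26 mm (its own x, y, z), 0.4 to 0.8 kg, loose, lying flat on the base plate (underside 8 mm above the bench) between the side walls, standing 18 to 38 mm out of its home place towards bay -x. Origin at the centre of its underside, x into the bay.
- drive_front (a point): centre of the drive's front face, the upright face to push on (102 mm wide, 26 mm high, its centre 21 mm above the bench). With the drive fully home against the back stop this point is at bay x = +2 mm.
- bolt (a joint): the bolt's slide in m: 0 drawn back, 0.048 fully home at its end stop, growing along bay +y. Starts at 0 to 0.008. Friction 1 to 2 N; stays where it is left. Teeth of the catch stop it at about 0.010 and again at about 0.029 unless the catch is held down at least 6 mm; above 0.043 it is past the last tooth and the catch can spring up behind it.
- bolt_tip (a point): front end of the bolt's steel bar, on its top, 30 mm above the bench; bar 22 mm wide (bay x -24 to -2 mm), 10 mm thick, running back from here along bay -y under two straps (tops 34 mm above the bench). It slides across the mouth in front of a drive that is home; it runs into the drive's side if the drive stands out more than about 4 mm.
- lug_top (a point): top centre of the bolt's yellow upright lug, 26 mm (bay x) by 16 mm (bay y), from the bar's top (30 mm above the bench) up to 66 mm. It moves with the bolt: bay x = -13 mm, bay y = -118 mm plus the bolt's joint value. Push on its -y face; the space above the bar behind it is free for a finger.
- catch (a joint): how far the spring catch is pressed down, in m: 0 up, 0.008 fully down on its stop. The spring needs about 3 N to start and 7 N fully down, and lifts it again when let go.
- catch_top (a point): top centre of the catch, a red flat press bar 26 mm wide (bay x), 104 mm long (bay y), beside the bolt: bay x = -71, y = -113 mm, top 48 mm above the bench when up, 40 mm when down. Moves straight down, pressed anywhere; a fingertip may slide along it. The gap to the lug is 32 mm, centred on bay x = -42 mm: fingers 40 mm apart along bay x, pointing down, reach both.
- screwdriver: a green-handled screwdriver 170 mm long lying on the bench; a bystander, loose, to be left alone. Origin at the centre of its underside.
- screw_jar: a closed glass jar, 44 mm across and 55 mm tall, white cap; a bystander, loose, to be left alone. Origin at the centre of its underside.
- heatsink: a finned processor heat sink, 60 x 60 x 45 mm; a bystander, loose, to be left alone. Origin at the centre of its underside.
- fan: an 80 x 80 x 25 mm case fan lying flat, white blades; a bystander, loose, to be left alone. Origin at the centre of its underside.
- ssd: a flat dark drive 100 x 70 x 9 mm with a blue label; a bystander, loose, to be left alone. Origin at the centre of its underside.
- usb_stick: an orange memory stick 54 mm long, 18 mm wide, 9 mm high; a bystander, loose, to be left alone. Origin at the centre of its underside.
- screw_tray: an open blue tray for screws, 80 x 100 x 28 mm; a bystander, loose, to be left alone. Origin at the centre of its underside.
Mind the look-alikes: they are no part of the job. What is shaped like the drive but green is not meant.

How it is judged:
By the outcome, as a careful person would: the job done as asked, in the order asked, and still so for the second after the job is handed in, with the robot touching nothing.
It also fails if it takes over 53 s, if anything falls off the work surface, if the arm or the gripper's body presses on something with over 40 N, if the wrist force passes 120 N, or if a joint passes its speed limit or range.

## Working session

There is one attempt and no reset: what is moved stays moved. The work goes in short steps, Python scripts to look and compute and a tool call to move; the robot and the scene stay as the last step left them, time stands still between calls to the robot, and variables do not carry over. Pictures are saved under pics/ and viewed, and the job is handed in when it is done.

Besides the shell and the picture viewer there is one more tool, called after "Request:" by a JSON object that holds its "fn" and its "kwargs". drive_tool: Moves the arm, as the interface text tells. Its arguments: {"type":"object","properties":{"gripper":{"type":"array","items":{"type":"number"}},"offset":{"type":"array","items":{"type":"array","items":{"type":"number"}}},"turn":{"type":"array","items":{"type":"number"}},"force":{"type":"number"}},"required":["gripper","offset","turn"]}

```bash
mkdir -p pics; ls; cat > h.py <<'E'
import numpy as np,cv2
from rig import ctrl
from scipy.spatial.transform import Rotation as R
def K(n):
    p=ctrl.camera_params(n); f=200/np.tan(np.radians(p['fovy'])/2); return f,p['cx'],p['cy'],p
def c2w(n,pts):
    p=ctrl.camera_params(n); pts=np.atleast_2d(pts); P=np.c_[pts,np.ones(len(pts))]
    if 'view' in p: return (np.linalg.inv(np.array(p['view']))@P.T).T[:,:3]
    s=ctrl.sense(); T=np.eye(4); q=s['ee_rot']; T[:3,:3]=R.from_quat([q[1],q[2],q[3],q[0]]).as_matrix(); T[:3,3]=s['eef_pos']
    return (T@np.array(p['tool_from_camera'])@P.T).T[:,:3]
def cloud(n,d):
    f,cx,cy,_=K(n); v,u=np.nonzero(d>0); z=d[v,u]
    return u,v,c2w(n,np.c_[(u-cx)/f*z,(v-cy)/f*z,z])
def save(name,im): cv2.imwrite('pics/'+name,im[:,:,::-1])
E
python3 - <<'E'
from h import *
s=ctrl.sense(); print(s)
for n in('scene','side','wrist'):
    im,d=ctrl.capture(n); save(n+'0.png',im); np.savez('/tmp/%s0.npz'%n,im=im,d=d)
    print(n,{k:np.round(v,3).tolist() for k,v in ctrl.camera_params(n).items()})
    if n!='wrist':
        for q in('mouth','drive_front','bolt_tip','lug_top','catch_top'):
            r=ctrl.pinpoint(n,q); print(n,q,[(round(float(x['score']),2),np.round(c2w(n,x['centre'])[0],1).tolist()) for x in r[:3]])
E
```

```text
pics
{'time_s': 0.0, 'joints': array([-1.34840504e+00,  3.13450467e-01,  1.49843960e+00, -3.12425316e-05,
        1.33101043e+00, -2.23421107e-01]), 'dq': array([ 0.00072334,  0.00055342, -0.00081147,  0.00035491,  0.00129841,
        0.0006953 ]), 'tau': array([ 6.12608856e-04, -4.12267435e+01, -2.59743547e+01, -1.43635384e-04,
        4.18622454e-03,  3.23391447e-06]), 'eef_pos': array([ 226.28012776, -473.40730691,  206.53391664]), 'ee_rot': array([ 0.5984828 , -0.59784371,  0.37742921, -0.37676045]), 'force': array([0.95130173, 0.5217864 , 0.54813672]), 'wrist_torque': array([0.0382624 , 0.0030665 , 0.01991519]), 'grip_width': 0.9990229315865958}
scene {'fovy': 43.332, 'cx': 319.638, 'cy': 200.441, 'view': [[-0.746, 0.666, 0.012, 383.003], [0.548, 0.623, -0.558, -296.227], [-0.379, -0.41, -0.83, 1608.575], [0.0, 0.0, 0.0, 1.0]]}
scene mouth [(0.93, [622.7, 26.7, 7.8])]
scene drive_front [(0.91, [331.0, -38.7, 12.4]), (0.76, [442.3, 108.1, 14.9]), (0.74, [595.4, 28.4, 15.9])]
scene bolt_tip [(0.67, [607.4, -33.5, 27.2])]
scene lug_top [(0.83, [611.7, -85.6, 67.8])]
scene catch_top [(0.63, [549.1, -86.1, 47.2])]
side {'fovy': 50.35, 'cx': 325.053, 'cy': 199.636, 'view': [[-0.935, -0.355, 0.022, 521.174], [-0.255, 0.624, -0.739, 157.254], [0.248, -0.696, -0.674, 809.508], [0.0, 0.0, 0.0, 1.0]]}
side mouth [(0.72, [616.4, 30.4, 10.7])]
side drive_front [(0.98, [325.5, -44.9, 10.5]), (0.95, [592.3, 32.5, 23.3])]
side bolt_tip []
side lug_top [(0.9, [602.8, -85.9, 65.5]), (0.43, [551.0, -83.4, 47.8])]
side catch_top []
wrist {'fovy': 70.223, 'cx': 317.511, 'cy': 201.081, 'tool_from_camera': [[1.0, -0.001, -0.0, -0.099], [-0.0, -0.32, 0.948, -168.67], [-0.001, -0.948, -0.32, 82.56], [0.0, 0.0, 0.0, 1.0]]}
```

View pics/scene0.png

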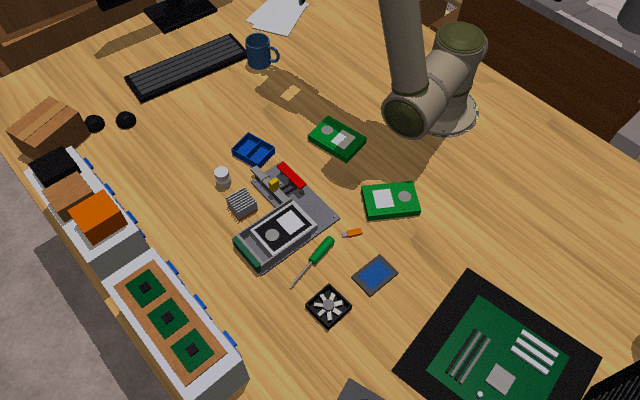

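View pics/side0.png

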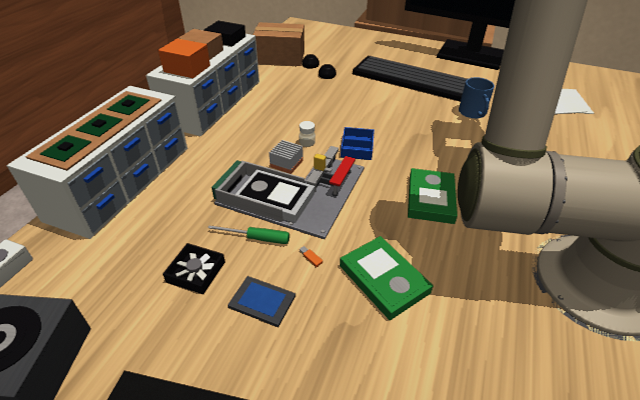

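View pics/wrist0.png

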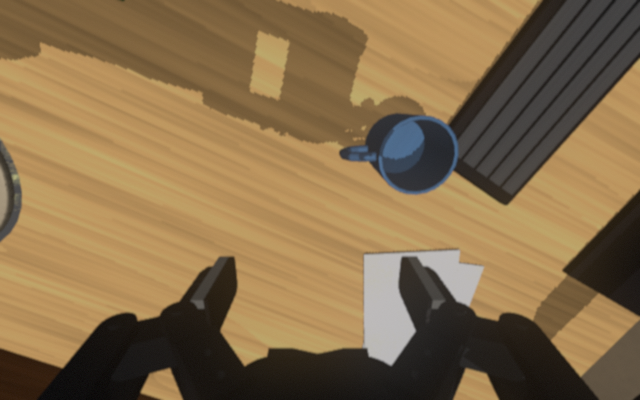

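The real drive is the silver one lying in the grey bay, at scene (285,225) and side (275,190). The green ones at scene (337,138), (390,200) and side (432,195), (385,275) are look-alikes. Next I'll fit the bay pose from the depth images.

```bash
python3 - <<'E'
from h import *
s=ctrl.sense();q=s['ee_rot'];print(R.from_quat([q[1],q[2],q[3],q[0]]).as_matrix().round(3))
for n in('scene','side'):
    z=np.load('/tmp/%s0.npz'%n);im,d=z['im'],z['d']
    u,v,P=cloud(n,d); c=im[v,u].astype(int); hsv=cv2.cvtColor(im,cv2.COLOR_RGB2HSV)[v,u].astype(int)
    reg=(P[:,0]>500)&(P[:,0]<820)&(P[:,1]>-200)&(P[:,1]<120)
    red=reg&(c[:,0]>150)&(c[:,1]<60)&(c[:,2]<60)&(P[:,2]>42)
    yel=reg&(c[:,0]>140)&(c[:,1]>110)&(c[:,2]<80)&(P[:,2]>61)
    print(n,'red',red.sum(),P[red].mean(0).round(1), cv2.minAreaRect(P[red][:,:2].astype(np.float32)))
    print('yel',yel.sum(),P[yel].mean(0).round(1),P[yel].min(0).round(1),P[yel].max(0).round(1))
    # table height, plate
    pl=reg&(P[:,2]>5.5)&(P[:,2]<11)&(hsv[:,1]<50); print('plate',pl.sum(),P[pl].mean(0).round(1),cv2.minAreaRect(P[pl][:,:2].astype(np.float32)))
    tb=reg&(P[:,2]<4);print('table z',np.median(P[tb][:,2]))
    wl=reg&(P[:,2]>39.5)&(P[:,2]<45)&(hsv[:,1]<70)&(P[:,0]>615); print('walls',wl.sum())
    for k in range(0): pass
    np.savez('/tmp/%sP.npz'%n,P=P[reg],c=c[reg])
# topdown height map
for n in('scene','side'):
    z=np.load('/tmp/%sP.npz'%n);P,c=z['P'],z['c']
    H=np.zeros((400,400,3),np.uint8)
    i=((P[:,0]-480)/0.9).astype(int);j=((P[:,1]+220)/0.9).astype(int);ok=(i>=0)&(i<400)&(j>=0)&(j<400)
    H[399-i[ok],399-j[ok]]=c[ok]; save('top_%s.png'%n,H)
a=cv2.imread('pics/top_scene.png');b=cv2.imread('pics/top_side.png');cv2.imwrite('pics/top.png',np.hstack([a,b]))
E
```

```text
[[ 0.431 -0.     0.902]
 [-0.902 -0.     0.431]
 [ 0.    -1.    -0.   ]]
scene red 247 [548.4 -80.6  47.9] ((547.4434814453125, -81.12543487548828), (101.79601287841797, 26.466487884521484), 89.80249786376953)
yel 37 [607.  -85.3  66.2] [594.3 -92.9  61.7] [619.  -77.4  70.8]
plate 1471 [ 6.098e+02 -5.000e-01  8.200e+00] ((652.1168823242188, -49.71321105957031), (288.1669616699219, 264.21392822265625), 87.96807861328125)
table z 0.11814685975195971
walls 512
side red 297 [547.4 -79.8  48.7] ((547.345703125, -82.94815063476562), (103.92267608642578, 24.25336265563965), 88.6733169555664)
yel 45 [604.8 -85.7  66.2] [593.3 -95.3  63.1] [617.  -78.1  68.6]
plate 2458 [583.5   4.9   8.6] ((651.6502075195312, -52.94767761230469), (289.8343200683594, 265.89361572265625), 88.48660278320312)
table z 0.7185296324744286
walls 723
```

View pics/top.png

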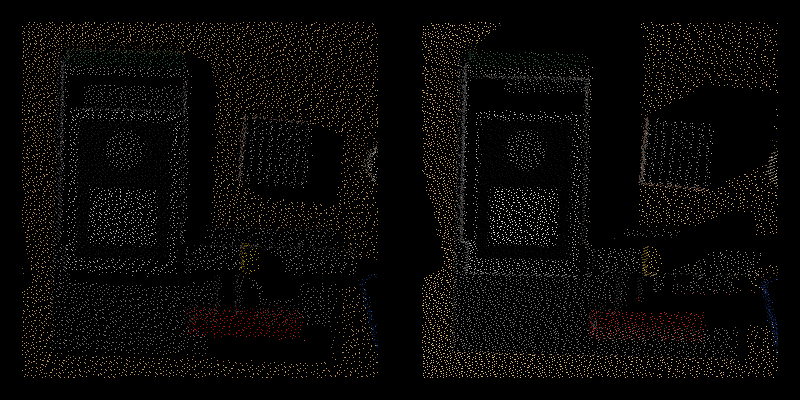

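```bash
cat > fit.py <<'E'
from h import *
from scipy.optimize import minimize
def rd(p,c,h):
    d=np.abs(p-np.array(c))-np.array(h); return np.hypot(*np.maximum(d,0).T)
def fit(P,c,x0=(620,30,-0.02),prt=''):
    z=P[:,2]; rough=lambda p,q:(P[:,:2]-np.array(p[:2]))@np.array([[np.cos(p[2]),-np.sin(p[2])],[np.sin(p[2]),np.cos(p[2])]])
    B=rough(x0,0)
    w=(z>39)&(z<45)&(B[:,0]>5)&(B[:,0]<145)&(np.abs(np.abs(B[:,1])-55)<9)
    r=(c[:,0]>130)&(c[:,1]<60)&(c[:,2]<60)&(z>44)
    def cost(p):
        b=rough(p,0); a=np.c_[b[w][:,0],np.abs(b[w][:,1])]
        return np.minimum(rd(a,(80,55),(80,2))**2,16).sum()+np.minimum(rd(b[r],(-71,-113),(13,52))**2,25).sum()+1e-3*0
    # tie-break inside dead zone: add centring of red
    def cost2(p):
        b=rough(p,0)[r]; lo,hi=np.percentile(b,2,axis=0),np.percentile(b,98,axis=0); m=(lo+hi)/2
        return cost(p)+ 5*((m[0]+71)**2+(m[1]+113)**2)
    best=min((minimize(cost2,np.add(x0,(dx,dy,t)),method='Nelder-Mead',options=dict(maxiter=3000,xatol=1e-4,fatol=1e-4)) for dx in(-5,3) for dy in(-4,4) for t in(-.04,0,.04)),key=lambda o:o.fun)
    print(prt,best.x.round(4),round(best.fun,1),w.sum(),r.sum())
    return best.x
if __name__=='__main__':
    for n in('scene','side'):
        zz=np.load('/tmp/%sP.npz'%n);P,c=zz['P'],zz['c'];x=fit(P,c,prt=n)
        b=(P[:,:2]-x[:2])@np.array([[np.cos(x[2]),-np.sin(x[2])],[np.sin(x[2]),np.cos(x[2])]])
        y=(c[:,0]>130)&(c[:,1]>100)&(c[:,2]<80)&(P[:,2]>55)&(np.abs(b[:,0]+13)<25)&(b[:,1]<-80); print('lug',b[y].mean(0),b[y].min(0),b[y].max(0))
        f=(np.abs(b[:,1])<48)&(P[:,2]>31)&(P[:,2]<37)&(b[:,0]<30); print('drive top front x',np.percentile(b[f][:,0],[0,2,5,10]).round(1))
        for lo,hi in((-48,-20),(-20,20),(20,48)):
            g=f&(b[:,1]>lo)&(b[:,1]<hi);print(np.percentile(b[g][:,0],[1,4]).round(1),end=' ')
        e=(np.abs(P[:,2]-8)<2.5)&(np.abs(b[:,1])<100); print('plate x min',np.percentile(b[e][:,0],[.5,1,99]))
E
python3 fit.py
```

```text
scene [ 6.227927e+02  3.037950e+01 -2.250000e-02] 63.8 166 259
lug [ -12.94830659 -115.74165844] [ -25.93770159 -123.69851689] [  -1.19595833 -108.24188619]
drive top front x [-28.6 -26.6 -25.1 -22. ]
[-27.5 -25.3] [-28.4 -25.9] [-27.1 -25.4] plate x min [-99.92565768 -99.28006802 166.33697458]
side [ 6.207674e+02  2.885840e+01 -2.340000e-02] 60.1 277 307
lug [ -13.35852942 -114.72603642] [ -24.71737556 -124.55749217] [  -1.08664464 -107.2888721 ]
drive top front x [-29.  -27.9 -26.7 -24. ]
[-28.6 -27.3] [-28.3 -27.1] [-27.9 -26.7] plate x min [-99.6896833  -99.51643574 150.38123435]
```

Both cameras agree. The bay origin is about (621.8, 29.6) with yaw −0.023 rad, the drive stands out about 30 mm, and the bolt is at about 2–3 mm. After a −63° turn, the tool axes line up with the bay: x is bay x, z is bay y, and y is down.

Request:
{"fn": "drive_tool", "kwargs": {"gripper": [1,1,1,1,1,1,1,1,1], "offset": [[0,0,0],[0,0,0],[0,0,0],[0,0,0],[0,0,0],[0,0,0],[0,0,0],[0,0,0],[0,0,0]], "turn": [-7,-7,-7,-7,-7,-7,-7,-7,-7]}}

```text
time_s: 1.4
eef_pos: [226.3, -473.7, 207.1]
ee_rot: [-0.707, 0.707, -0.007, 0.007]
force: [0.1, -0.4, 1.6]
grip_width: -0.0
```

Request:
{"fn": "drive_tool", "kwargs": {"gripper": [1,1,1,1,1,1,1,1,1,1,1,1,1,1,1,1,1,1], "offset": [[0.0206,0,0.032],[0.0206,0,0.032],[0.0206,0,0.032],[0.0206,0,0.032],[0.0206,0,0.032],[0.0206,0,0.032],[0.0206,0,0.032],[0.0206,0,0.032],[0.0206,0,0.032],[0.0206,0,0.032],[0.0206,0,0.032],[0.0206,0,0.032],[0.0206,0,0.032],[0.0206,0,0.032],[0.0206,0,0.032],[0.0206,0,0.032],[0,0,0],[0,0,0]], "turn": [0,0,0,0,0,0,0,0,0,0,0,0,0,0,0,0,0,0]}}

```text
time_s: 2.9
eef_pos: [569.2, 31.1, 206.5]
ee_rot: [-0.707, 0.707, -0.008, 0.008]
force: [-0.1, -0.5, -0.5]
grip_width: -0.002
```

```bash
cat >> h.py <<'E'
O=np.array([621.8,29.6]);TH=-0.023
def bay(p):
    d=np.asarray(p)[:2]-O; c,s=np.cos(TH),np.sin(TH); return np.array([c*d[0]+s*d[1],-s*d[0]+c*d[1]]+list(np.asarray(p)[2:]))
def st():
    s=ctrl.sense();q=s['ee_rot'];M=R.from_quat([q[1],q[2],q[3],q[0]]).as_matrix()
    print('t',round(s['time_s'],2),'bay',bay(s['eef_pos']).round(1),'yawerr deg',round(np.degrees(np.arctan2(M[1,0],M[0,0])-TH),2),'down',M[:,1].round(3),'F',s['force'].round(1),'grip',round(s['grip_width'],3))
E
python3 - <<'E'
from h import *
st()
im,d=ctrl.capture('wrist');save('w1.png',im);np.savez('/tmp/w1.npz',im=im,d=d)
from fit import fit
u,v,P=cloud('wrist',d);c=im[v,u].astype(int)
k=(P[:,0]>450)&(P[:,0]<850)&(abs(P[:,1])<260);P=P[k];c=c[k]
try: fit(P,c,x0=(621.8,29.6,-.023))
except Exception as e: print(e)
E
```

```text
t 2.9 bay [-52.7   0.3 206.5] yawerr deg 0.02 down [-0.001  0.    -1.   ] F [-0.1 -0.5 -0.5] grip -0.002
 [ 6.257423e+02  3.154610e+01 -6.890000e-02] 4296.4 888 420
```

View pics/w1.png

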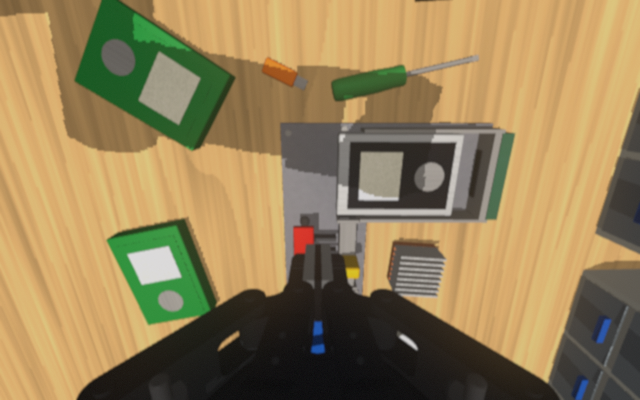

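```bash
python3 - <<'E'
from h import *
import fit
z=np.load('/tmp/w1.npz');im,d=z['im'],z['d']
u,v,P=cloud('wrist',d);c=im[v,u].astype(int)
B=np.array([bay(p) for p in P])
k=(abs(P[:,2]-8)<3)&(abs(B[:,0]+60)<30)&(abs(B[:,1])<40);print('plate z',P[k][:,2].mean(),k.sum())
k=(abs(B[:,0]-30)<20)&(abs(B[:,1])<70)
for lo in range(-64,65,4):
    m=k&(B[:,1]>=lo)&(B[:,1]<lo+4);print(lo,np.round(np.percentile(B[m][:,2],[10,50,90]),1) if m.sum() else None,end=';')
r=(c[:,0]>130)&(c[:,1]<70)&(c[:,2]<70)&(B[:,2]<60);print('\nred',np.percentile(B[r],[2,50,98],axis=0).round(1),r.sum())
y=(c[:,0]>120)&(c[:,1]>90)&(c[:,2]<80)&(B[:,2]>60)&(B[:,2]<75)&(abs(B[:,1]+115)<20)&(abs(B[:,0]+13)<30);print('yel',np.percentile(B[y],[2,50,98],axis=0).round(1),y.sum())
f=(abs(B[:,1])<45)&(B[:,2]>31)&(B[:,2]<37)&(B[:,0]>-60)&(B[:,0]<0);print('front',np.percentile(B[f][:,0],[0,1,3,5]).round(1))
E
```

```text
plate z 10.068880488050826 2299
-64 None;-60 [43.3 44.2 45.1];-56 [31.7 38.5 44.1];-52 [35.3 36.1 36.9];-48 [35.6 36.5 37.4];-44 [35.7 36.9 37.6];-40 [35.8 36.8 37.6];-36 [36.  36.8 37.7];-32 [36.3 37.  38. ];-28 [36.2 37.1 38.1];-24 [36.3 37.1 38.2];-20 [36.4 37.2 38.1];-16 [36.4 37.  38. ];-12 [36.2 37.1 38.2];-8 [36.3 37.2 38. ];-4 [36.  37.1 38.2];0 [36.2 37.2 38.1];4 [36.  37.1 37.9];8 [36.2 37.2 38.1];12 [36.2 37.1 38.1];16 [36.1 37.  37.9];20 [36.2 37.1 38.1];24 [36.4 37.3 38.2];28 [35.6 36.8 37.5];32 [35.7 36.6 37.5];36 [35.9 36.8 37.7];40 [35.5 36.4 37.4];44 [35.3 36.2 37.2];48 [24.9 35.5 44.4];52 [10.5 43.  44.9];56 [ 9.1 10.3 11.3];60 [1.6 2.5 8.8];64 [1.5 2.2 3.2];
red [[-82.9 -98.1  48.1]
 [-72.8 -77.2  50.2]
 [-58.9 -62.9  51.7]] 453
yel [[ -17.8 -123.2   64.6]
 [  -9.2 -115.    67.9]
 [  -1.7 -110.    69.6]] 141
front [-28.9 -28.7 -28.4 -27.9]
```

Request:
{"fn": "drive_tool", "kwargs": {"gripper": [1,1,1,1,1,1,1,1,1,1], "offset": [[-0.002,0.024,0],[0,0.024,0],[0,0.024,0],[0,0.024,0],[0,0.024,0],[0,0.024,0],[0,0.024,0],[0,0.021,0],[0,0,0],[0,0,0]], "turn": [0,0,0,0,0,0,0,0,0,0]}}

```text
time_s: 3.78
eef_pos: [566.4, 28.8, 18.3]
ee_rot: [0.707, -0.707, 0.01, -0.009]
force: [0.9, -0.3, 0.5]
grip_width: 0.003
```

```bash
python3 - <<'E'
from h import *
st()
im,d=ctrl.capture('side');save('s2.png',cv2.resize(im[120:250,190:400],None,fx=3,fy=3))
E
```

```text
t 3.78 bay [-55.4  -2.1  18.3] yawerr deg -0.22 down [-0.001  0.    -1.   ] F [ 0.9 -0.3  0.5] grip 0.003
```

View pics/s2.png

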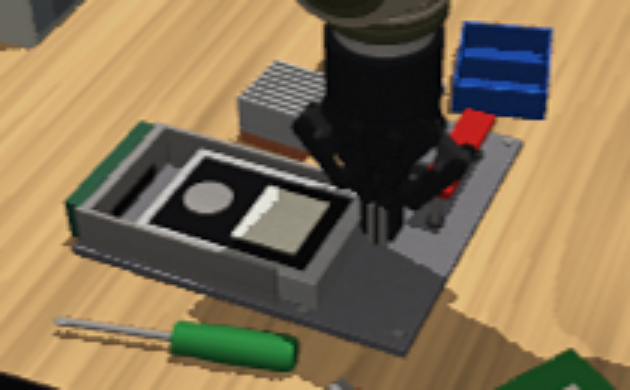

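The closed fingers are in front of the silver drive at crop (380,225), with nothing touched yet. I'll push in steps and watch the force.

Request:
{"fn": "drive_tool", "kwargs": {"gripper": [1,1,1,1,1,1,1,1,1,1], "offset": [[0.003,0,0],[0.003,0,0],[0.003,0,0],[0.003,0,0],[0.003,0,0],[0.003,0,0],[0.003,0,0],[0.003,0,0],[0,0,0],[0,0,0]], "turn": [0,0,0,0,0,0,0,0,0,0]}}

```text
time_s: 4.67
eef_pos: [590.9, 29.2, 18.0]
ee_rot: [0.707, -0.707, 0.009, -0.009]
force: [-0.7, 0.5, -0.2]
grip_width: -0.0
```

Request:
{"fn": "drive_tool", "kwargs": {"gripper": [1,1,1,1,1,1], "offset": [[0.002,0,0],[0.002,0,0],[0.002,0,0],[0.002,0,0],[0.002,0,0],[0,0,0]], "turn": [0,0,0,0,0,0]}}

```text
time_s: 5.17
eef_pos: [601.2, 28.9, 18.1]
ee_rot: [-0.707, 0.707, -0.009, 0.009]
force: [0.7, 0.2, -0.3]
grip_width: -0.004
```

```bash
python3 - <<'E'
from h import *
st()
im,d=ctrl.capture('side');save('s3.png',cv2.resize(im[120:250,190:400],None,fx=3,fy=3))
E
```

```text
t 5.17 bay [-20.5  -1.2  18.1] yawerr deg -0.14 down [ 0. -0. -1.] F [ 0.7  0.2 -0.3] grip -0.004
```

View pics/s3.png

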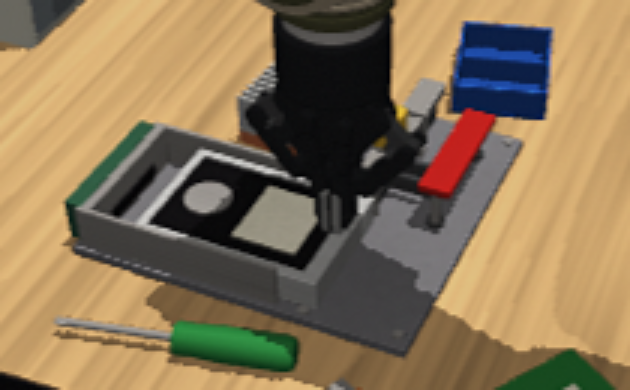

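```bash
python3 - <<'E'
from h import *
for n in('side','scene'):
    im,d=ctrl.capture(n);u,v,P=cloud(n,d);B=np.c_[np.array([bay(p) for p in P[(abs(P[:,0]-660)<150)&(abs(P[:,1])<120)]])]
    f=(abs(B[:,1])<48)&(B[:,2]>31)&(B[:,2]<37)&(B[:,0]>-50)&(B[:,0]<160)
    for lo,hi in((-48,-25),(-15,15),(25,48)):
        g=f&(B[:,1]>lo)&(B[:,1]<hi);print(n,np.percentile(B[g][:,0],[0,2,98,100]).round(1))
im,d=ctrl.capture('wrist');save('w3.png',im)
E
```

```text
side [-29.6 -27.8 148.2 150.4]
side [-29.9 -27.7 148.  149.4]
side [-29.4 -27.9 147.5 149.7]
scene [-27.1   1.5 117.6 119.4]
scene [-26.7 -21.  117.5 149.4]
scene [-28.  -23.1 118.5 159.9]
```

View pics/w3.png

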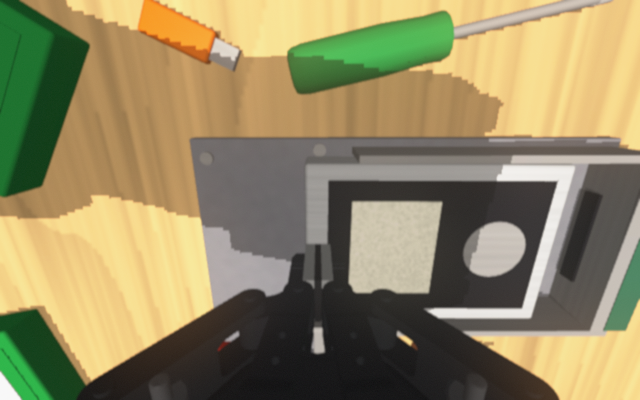

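```bash
python3 - <<'E'
from h import *
im,d=ctrl.capture('wrist');f,cx,cy,p=K('wrist')
T=np.array(p['tool_from_camera']);Ti=np.linalg.inv(T)
for t in([0,0,0],[0,-16,0],[0,0,11],[0,-19,11]):
    q=(Ti@np.array(t+[1.]))[:3];print(t,(q[0]/q[2]*f+cx,q[1]/q[2]*f+cy))
v,u=np.nonzero(d>0);z=d[v,u];C=np.c_[(u-cx)/f*z,(v-cy)/f*z,z,np.ones(len(z))];X=(T@C.T).T[:,:3]
k=(abs(X[:,0])<40)&(abs(X[:,2])<25)&(X[:,1]<30)
for lo in range(-60,30,4):
    m=k&(X[:,1]>=lo)&(X[:,1]<lo+4);
    if m.sum():print(lo,m.sum(),X[m].min(0).round(1),X[m].max(0).round(1),im[v[m],u[m]].mean(0).round())
im,d=ctrl.capture('side');u,v,P=cloud('side',d);s=ctrl.sense()['eef_pos']
k=(np.hypot(P[:,0]-s[0],P[:,1]-s[1])<22)&(im[v,u].max(1)<110)
for lo in range(0,70,4):
    m=k&(P[:,2]>=lo)&(P[:,2]<lo+4)
    if m.sum():print(lo,m.sum(),(P[m].min(0)-s).round(1),(P[m].max(0)-s).round(1),im[v[m],u[m]].mean(0).round())
E
```

```text
[0, 0, 0] (np.float64(317.24206324221126), np.float64(238.0710306593219))
[0, -16, 0] (np.float64(317.2118579679984), np.float64(249.85445862500984))
[0, 0, 11] (np.float64(317.21441402741175), np.float64(222.54982387308976))
[0, -19, 11] (np.float64(317.1741367972168), np.float64(235.38568367179857))
-60 232 [-13.3 -60.    6.5] [ 13.7 -56.   11.9] [65. 64. 62.]
-56 267 [-13.5 -56.    6.3] [ 13.8 -52.   12.4] [62. 60. 58.]
-52 246 [-13.4 -52.    6.4] [ 13.8 -48.   11.9] [62. 61. 58.]
-48 225 [-13.3 -48.    6.2] [ 13.7 -44.   12. ] [64. 63. 61.]
-44 217 [-13.4 -44.    5.9] [ 13.8 -40.   11.9] [63. 62. 60.]
-40 193 [-13.1 -40.    6.2] [ 13.4 -36.   11.7] [63. 62. 60.]
-36 142 [-12.2 -36.    6.3] [ 12.6 -32.   11.7] [66. 65. 63.]
-32 37 [ -6.  -32.   10.3] [  5.8 -30.1  11.4] [85. 84. 81.]
-24 56 [ 17.1 -20.9 -19.8] [ 39.8 -20.   24. ] [200. 192. 170.]
-20 4337 [ -7.2 -20.  -25. ] [ 40. -16.  25.] [159. 153. 139.]
-16 11 [ -7.2 -16.    7.6] [ -6.5 -15.4  21.9] [114. 112. 110.]
4 1327 [-40.    5.7 -24.9] [-8.4  8.  25. ] [111. 108. 108.]
8 1612 [-40.   8. -25.] [-8.4 10.2 25. ] [110. 107
[... 214 characters left out ...]
3  0.4] [61. 61. 60.]
20 15 [ -9.8 -20.4   2.2] [-6.9 17.9  5.5] [61. 61. 60.]
24 9 [ -8.1 -15.3   6.2] [-7.6 17.4  9.5] [61. 60. 59.]
28 14 [ -9.2 -18.5  10.2] [-5.4 17.  13.8] [65. 65. 63.]
32 90 [ -9.  -19.9  14.2] [19.4 21.4 17.9] [67. 67. 65.]
36 16 [ -7.4 -10.9  18. ] [16.4 20.8 19.3] [42. 41. 41.]
44 6 [-7.2  5.  26.3] [ 5.   9.6 29.3] [60. 59. 58.]
48 15 [-11.9   2.4  30.1] [10.8 11.2 33.9] [51. 51. 50.]
52 17 [-14.   -3.1  34.2] [11.8 10.5 37.4] [39. 39. 39.]
56 15 [-14.8  -4.5  38.1] [10.4 11.3 41.8] [43. 43. 43.]
60 25 [-14.4  -0.1  41.9] [13.9 11.6 45.9] [37. 36. 36.]
64 18 [-14.5  -1.2  46. ] [12.3 10.5 49.9] [37. 36. 36.]
68 20 [-14.9  -8.1  50.2] [13.2 10.4 53.9] [34. 34. 34.]
```

The wrist and side depth both show the real fingertips about 28–30 mm above the nominal TCP, so the fingers passed over the drive without touching it: force was about 0 and its front is still at −28. I'll back off and measure the tip height over the bare plate.

Request:
{"fn": "drive_tool", "kwargs": {"gripper": [1,1,1,1,1,1], "offset": [[-0.008,0,0],[-0.008,0,0],[-0.008,0,0],[-0.008,0,0],[0,0,0],[0,0,0]], "turn": [0,0,0,0,0,0]}}

```text
time_s: 5.97
eef_pos: [569.0, 29.7, 18.3]
ee_rot: [-0.707, 0.707, -0.009, 0.009]
force: [-0.1, 0.6, 0.3]
grip_width: -0.002
```

```bash
python3 - <<'E'
from h import *
st();s=ctrl.sense()['eef_pos']
for n in('side','scene','wrist'):
    im,d=ctrl.capture(n);u,v,P=cloud(n,d)
    if n!='wrist': save(n+'4.png',cv2.resize(im[120:270,190:430],None,fx=3,fy=3))
    D=P-s
    k=(abs(D[:,0])<16)&(abs(D[:,1])<14)
    h=np.histogram(D[k][:,2],bins=np.arange(-14,66,4));print(n,list(zip(h[1][:-1].tolist(),h[0].tolist())))
    for lo in (18,22,26,30,34,40):
        m=k&(D[:,2]>=lo)&(D[:,2]<lo+4)
        if m.sum():print(lo,m.sum(),D[m].min(0).round(1),D[m].max(0).round(1))
E
```

```text
t 5.97 bay [-52.8  -1.1  18.3] yawerr deg -0.14 down [ 0. -0. -1.] F [-0.1  0.6  0.3] grip -0.002
side [(-14, 47), (-10, 80), (-6, 0), (-2, 0), (2, 0), (6, 0), (10, 0), (14, 0), (18, 0), (22, 1), (26, 3), (30, 14), (34, 17), (38, 24), (42, 18), (46, 24), (50, 26), (54, 19), (58, 13)]
22 1 [-6.8  2.7 24.1] [-6.8  2.7 24.1]
26 3 [-4.2  7.8 27.6] [ 2.3 10.4 29.4]
30 14 [-11.9   4.5  30.1] [10.4 10.9 34. ]
34 17 [-14.1  -2.7  34.2] [10.5 10.  37.8]
40 21 [-14.5  -6.2  40.3] [12.3 12.2 43.9]
scene [(-14, 45), (-10, 40), (-6, 1), (-2, 0), (2, 0), (6, 0), (10, 0), (14, 0), (18, 0), (22, 1), (26, 4), (30, 5), (34, 12), (38, 8), (42, 9), (46, 7), (50, 5), (54, 3), (58, 7)]
22 1 [ 3.9  9.5 25.6] [ 3.9  9.5 25.6]
26 4 [-2.5  4.8 28.2] [ 9.4 10.3 30. ]
30 5 [-6.2  7.3 30.4] [12.5 12.3 33.7]
34 12 [-12.2  -3.6  34.3] [14.7 11.7 37.7]
40 10 [-12.5   4.1  40.1] [14.  12.1 43.9]
wrist [(-14, 7), (-10, 1589), (-6, 0), (-2, 0), (2, 0), (6, 0), (10, 0), (14, 0), (18, 0), (22, 0), (26, 3), (30, 99), (34, 187), (38, 192), (42, 217), (46, 240), (50, 264), (54, 268), (58, 171)]
26 3 [-1.7 10.4 29.9] [ 5.4 10.6 30. ]
30 99 [-10.8   6.1  30. ] [12.7 11.5 34. ]
34 187 [-12.6   5.9  34. ] [14.  11.8 38. ]
40 214 [-12.8   5.9  40. ] [14.1 11.9 44. ]
```

View pics/side4.png

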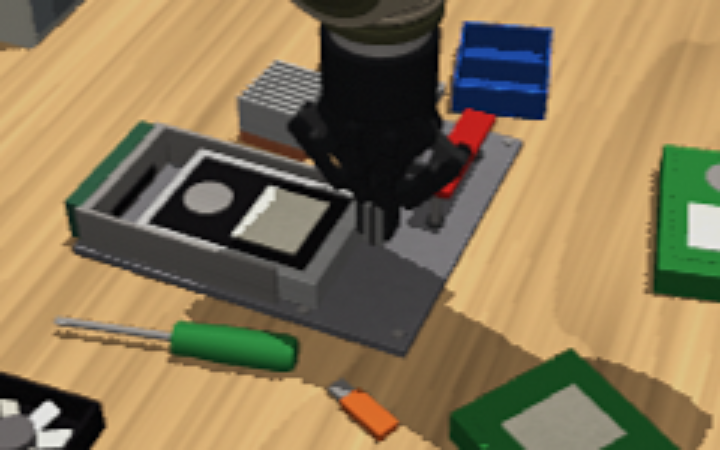

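Three cameras agree that the tips sit about 28 mm above the nominal TCP. I'll lower by 30 mm, which puts the tips at about z 16, then push.

Request:
{"fn": "drive_tool", "kwargs": {"gripper": [1,1,1,1,1,1,1,1,1], "offset": [[-0.002,0.005,0],[0,0.005,0],[0,0.005,0],[0,0.005,0],[0,0.004,0],[0,0.003,0],[0,0.003,0],[0,0,0],[0,0,0]], "turn": [0,0,0,0,0,0,0,0,0]}}

```text
time_s: 6.87
eef_pos: [566.9, 29.8, -12.0]
ee_rot: [0.707, -0.707, 0.009, -0.009]
force: [0.3, -0.4, 0.2]
grip_width: -0.0
```

Request:
{"fn": "drive_tool", "kwargs": {"gripper": [1,1,1,1,1,1,1,1,1,1], "offset": [[0.003,0,0],[0.003,0,0],[0.003,0,0],[0.003,0,0],[0.002,0,0],[0.002,0,0],[0.002,0,0],[0.002,0,0],[0.002,0,0],[0,0,0]], "turn": [0,0,0,0,0,0,0,0,0,0]}}

```text
time_s: 7.7
eef_pos: [588.5, 29.3, -11.9]
ee_rot: [0.707, -0.707, 0.009, -0.008]
force: [-3.5, -0.2, 2.9]
grip_width: -0.002
```

```bash
cat >> h.py <<'E'
def front():
    for n in('side','wrist'):
        im,d=ctrl.capture(n);u,v,P=cloud(n,d);k=(abs(P[:,0]-660)<150)&(abs(P[:,1])<120);P=P[k];c=cv2.cvtColor(im,cv2.COLOR_RGB2GRAY)[v[k],u[k]]
        B=np.array([bay(p) for p in P]); dz=2 if n=='wrist' else 0
        for lo,hi in((-46,-22),(22,46)):
            g=(B[:,1]>lo)&(B[:,1]<hi)&(abs(B[:,2]-34-dz)<2.5)&(abs(B[:,0])<60)
            r=(B[:,1]>lo)&(B[:,1]<hi)&(abs(B[:,2]-34-dz)<2.5)&(B[:,0]<146)&(B[:,0]>60)
            print(n,lo,'front',np.percentile(B[g][:,0],[0,2]).round(1),'back',np.percentile(B[r][:,0],[90,98]).round(1))
        save('f_%s_%d.png'%(n,int(ctrl.sense()['time_s']*100)),im)
E
python3 -c "
from h import *
st();front()"; ls pics
```

```text
t 7.7 bay [-33.2  -1.  -11.9] yawerr deg -0.13 down [-0.001  0.    -1.   ] F [-3.5 -0.2  2.9] grip -0.002
side -46 front [16.6 19.6] back [119.3 124.2]
side 22 front [-20.9 -19.2] back [119.1 124.4]
wrist -46 front [ 8.7 11.1] back [119.6 124.9]
wrist 22 front [-19.4 -17.8] back [107.7 112.9]
f_side_775.png
f_wrist_780.png
s2.png
s3.png
scene0.png
scene4.png
side0.png
side4.png
top.png
top_scene.png
top_side.png
w1.png
w3.png
wrist0.png
```

Contact made, and the drive is moving at about 3.5 N. I'll push on.

Request:
{"fn": "drive_tool", "kwargs": {"gripper": [1,1,1,1,1,1,1,1,1,1], "offset": [[0.002,0,0],[0.002,0,0],[0.002,0,0],[0.002,0,0],[0.002,0,0],[0.002,0,0],[0.002,0,0],[0.002,0,0],[0.002,0,0],[0,0,0]], "turn": [0,0,0,0,0,0,0,0,0,0]}}

```text
time_s: 8.63
eef_pos: [606.8, 28.8, -12.0]
ee_rot: [0.707, -0.707, 0.009, -0.009]
force: [-3.6, -0.4, 2.2]
grip_width: -0.0
```

Request:
{"fn": "drive_tool", "kwargs": {"gripper": [1,1,1], "offset": [[0.001,0,0],[0.001,0,0],[0,0,0]], "turn": [0,0,0]}}

```text
time_s: 8.88
eef_pos: [608.6, 28.8, -12.0]
ee_rot: [0.707, -0.707, 0.009, -0.009]
force: [-4.5, 1.1, 2.6]
grip_width: 0.0
```

Request:
{"fn": "drive_tool", "kwargs": {"gripper": [1,1,1], "offset": [[0.001,0,0],[0.0005,0,0],[0,0,0]], "turn": [0,0,0]}}

```text
time_s: 9.13
eef_pos: [610.1, 28.7, -12.0]
ee_rot: [0.707, -0.707, 0.009, -0.009]
force: [-5.0, -0.0, 2.1]
grip_width: 0.001
```

Request:
{"fn": "drive_tool", "kwargs": {"gripper": [1,1,1], "offset": [[0.0005,0,0],[0.0005,0,0],[0,0,0]], "turn": [0,0,0]}}

```text
time_s: 9.38
eef_pos: [610.2, 28.8, -12.0]
ee_rot: [0.707, -0.707, 0.01, -0.008]
force: [-10.4, -0.1, 6.0]
grip_width: 0.002
```

Request:
{"fn": "drive_tool", "kwargs": {"gripper": [1,1,1], "offset": [[0.0005,0,0],[0.0005,0,0],[0,0,0]], "turn": [0,0,0]}}

```text
time_s: 9.63
eef_pos: [610.2, 28.8, -12.0]
ee_rot: [0.707, -0.707, 0.011, -0.007]
force: [-15.9, -0.9, 10.4]
grip_width: -0.003
```

```bash
python3 -c "
from h import *
st();front()"; ls pics|grep f_
```

```text
t 9.63 bay [-11.6  -1.1 -12. ] yawerr deg -0.12 down [-0.006  0.    -1.   ] F [-15.9  -0.9  10.4] grip -0.003
side -46 front [36.6 38. ] back [136.3 143.3]
side 22 front [0.2 1.2] back [136.9 144.2]
wrist -46 front [30.3 30.8] back [138.  144.5]
wrist 22 front [2.1 3.2] back [126.4 133.1]
f_side_775.png
f_side_968.png
f_wrist_780.png
f_wrist_973.png
```

The drive met the stop: force rose from 5 to 16 N with no motion, and its front is at about +2. I'll back off along −x, then rise and open the fingers to 40 mm.

Request:
{"fn": "drive_tool", "kwargs": {"gripper": [1,1,1,1,1,1,1,1,0.53,0.53,0.53,0.53,0.53,0.53], "offset": [[-0.003,0,0],[-0.005,0,0],[-0.008,0,0],[-0.008,0,0],[-0.008,-0.02,0],[0,-0.025,0],[0,-0.03,0],[0,-0.025,0],[0,0,-0.03],[0,0,-0.03],[0,0,-0.03],[0,0,-0.03],[0,0,-0.022],[0,0,0]], "turn": [0,0,0,0,0,0,0,0,0,0,0,0,0,0]}}

```text
time_s: 10.9
eef_pos: [576.9, -116.5, 88.1]
ee_rot: [-0.707, 0.708, -0.01, 0.011]
force: [-0.2, -0.1, -0.7]
grip_width: 0.472
```

```bash
cat > tips.py <<'E'
from h import *
def tips():
    im,d=ctrl.capture('wrist');f,cx,cy,p=K('wrist');T=np.array(p['tool_from_camera'])
    v,u=np.nonzero(d>0);z=d[v,u];X=(T@np.c_[(u-cx)/f*z,(v-cy)/f*z,z,np.ones(len(z))].T).T[:,:3]
    k=(abs(X[:,0])<70)&(abs(X[:,2])<25)&(X[:,1]<-20)
    for lo in range(-64,-20,4):
        for sg in(-1,1):
            m=k&(X[:,1]>=lo)&(X[:,1]<lo+4)&(X[:,0]*sg>0)
            if m.sum():print(lo,sg,m.sum(),X[m].min(0).round(1),X[m].max(0).round(1))
    save('tips_%d.png'%int(ctrl.sense()['time_s']*100),im)
E
python3 -c "
from tips import *
st();tips();front()
im,d=ctrl.capture('side');save('s5.png',cv2.resize(im[100:250,190:400],None,fx=3,fy=3))"; ls pics|grep tips
```

```text
t 10.9 bay [ -41.5 -147.1   88.1] yawerr deg -0.37 down [ 0.002 -0.001 -1.   ] F [-0.2 -0.1 -0.7] grip 0.472
-64 -1 150 [-33.  -64.  -10.3] [-19.7 -60.1  11.9]
-64 1 151 [ 20.  -64.  -11.7] [ 32.3 -60.   11.9]
-60 -1 196 [-33.5 -60.  -10.2] [-19.7 -56.   12.2]
-60 1 181 [ 20.1 -60.  -11.5] [ 33.7 -56.   12.1]
-56 -1 169 [-33.5 -56.  -10.5] [-19.6 -52.   11.7]
-56 1 174 [ 20.  -56.  -10.6] [ 33.7 -52.   11.6]
-52 -1 174 [-33.3 -52.  -10.9] [-19.7 -48.   11.9]
-52 1 172 [ 20.1 -52.  -11.1] [ 33.7 -48.1  11.7]
-48 -1 153 [-33.4 -48.  -11.3] [-19.6 -44.   11.9]
-48 1 157 [ 20.1 -48.  -11.5] [ 33.8 -44.   11.8]
-44 -1 144 [-33.3 -44.  -11.2] [-19.8 -40.   11.9]
-44 1 140 [ 20.1 -44.  -10.9] [ 33.8 -40.   11.6]
-40 -1 131 [-33.1 -40.  -10.4] [-19.7 -36.   11.6]
-40 1 137 [ 20.1 -39.9 -11.1] [ 33.9 -36.   11.6]
-36 -1 93 [-31.8 -36.  -10.5] [-19.7 -32.1  11.9]
-36 1 88 [ 20.1 -35.9 -10.2] [ 32.2 -32.1  11.7]
-32 -1 40 [-26.5 -31.9 -10. ] [-19.7 -28.1  10.9]
-32 1 42 [ 20. -32. -10.] [ 26.8 -28.1  10.9]
-28 -1 1 [-19.9 -27.8  -3.2] [-19.9 -27.8  -3.2]
-28 1 1 [ 20.3 -27.5  -3.4] [ 20.3 -27.5
[... 389 characters left out ...]
le(B[r][:,0],[90,98]).round(1))
                       ~~~~~~~~~~~~~^^^^^^^^^^^^^^^^^
    return _quantile_unchecked(
        a, q, axis, out, overwrite_input, method, keepdims, weights)
    return _ureduce(a,
                    func=_quantile_ureduce_func,
    ...<5 lines>...
                    overwrite_input=overwrite_input,
                    method=method)
    r = func(a, **kwargs)
    result = _quantile(arr,
                       quantiles=q,
    ...<2 lines>...
                       out=out,
                       weights=wgt)
    slices_having_nans = np.isnan(arr[-1, ...])
                                  ~~~^^^^^^^^^
IndexError: index -1 is out of bounds for axis 0 with size 0
```

The drive's front is at +1 to +2 on both sides, so it is home. The finger gap is 40 mm and the tips are at TCP+28. Now the lug and catch relative to the tool.

```bash
python3 - <<'E'
from h import *
for n in('wrist','side','scene'):
    im,d=ctrl.capture(n);u,v,P=cloud(n,d);c=im[v,u].astype(int);k=(abs(P[:,0]-600)<120)&(abs(P[:,1]+80)<120);P=P[k];c=c[k]
    B=np.array([bay(p) for p in P])
    r=(c[:,0]>110)&(c[:,1]<60)&(c[:,2]<60)&(B[:,2]<60)&(B[:,2]>40)
    y=(c[:,0]>110)&(c[:,1]>85)&(c[:,2]<80)&(B[:,2]>50)&(B[:,2]<75)&(abs(B[:,1]+115)<25)&(abs(B[:,0]+13)<30)
    for m,t in((r,'red'),(y,'yel')):
        if m.sum():print(n,t,m.sum(),np.percentile(B[m],[1,50,99],axis=0).round(1).tolist())
    save('l_%s.png'%n,im if n=='wrist' else cv2.resize(im[100:250,190:400],None,fx=3,fy=3))
E
```

```text
wrist red 4381 [[-82.7, -160.6, 48.3], [-70.4, -104.5, 50.0], [-58.4, -61.6, 51.5]]
wrist yel 774 [[-25.0, -123.1, 64.6], [-13.1, -115.1, 67.7], [-0.8, -108.3, 69.3]]
side red 79 [[-84.4, -165.3, 46.4], [-73.0, -150.0, 48.4], [-60.1, -62.5, 50.4]]
side yel 43 [[-25.3, -123.9, 63.5], [-13.3, -115.9, 66.5], [-2.5, -109.0, 69.3]]
scene red 232 [[-82.5, -162.5, 41.9], [-68.9, -112.8, 48.1], [-57.6, -62.8, 53.2]]
scene yel 40 [[-24.4, -122.4, 62.2], [-11.5, -114.1, 66.5], [-1.0, -108.9, 69.7]]
```

View pics/l_wrist.png

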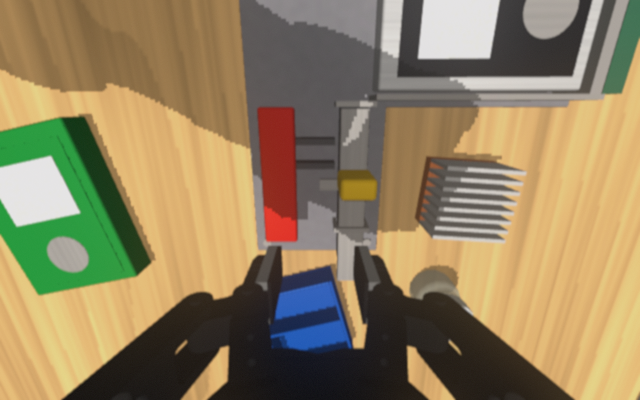

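View pics/l_side.png

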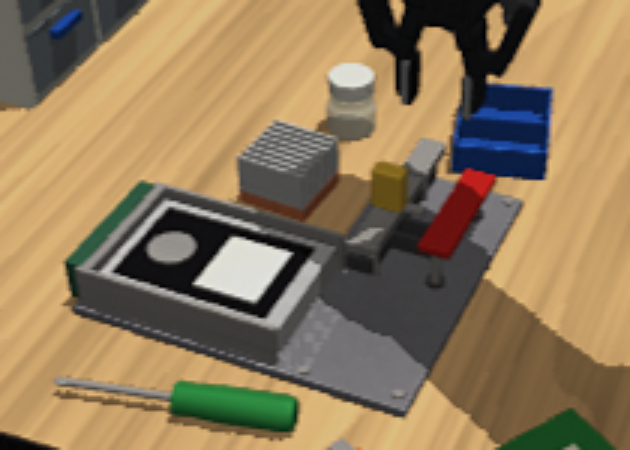

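The lug is at px (357,185) with its −y face at about y −123.5, and the catch is at (278,175). The tips at (265,285) and (370,285) line up with the catch and the lug. I'll lower to just above the catch, then press slowly.

Request:
{"fn": "drive_tool", "kwargs": {"gripper": [0.53,0.53,0.53,0.53,0.53,0.53], "offset": [[0,0.015,0],[0,0.015,0],[0,0.015,0],[0,0.015,0],[0,0,0],[0,0,0]], "turn": [0,0,0,0,0,0]}}

```text
time_s: 11.7
eef_pos: [576.7, -111.8, 28.0]
ee_rot: [0.707, -0.707, 0.009, -0.008]
force: [0.3, -0.1, 0.8]
grip_width: 0.468
```

Request:
{"fn": "drive_tool", "kwargs": {"gripper": [0.53,0.53,0.53,0.53,0.53,0.53], "offset": [[0,0.003,0],[0,0.002,0],[0,0.002,0],[0,0.002,0],[0,0,0],[0,0,0]], "turn": [0,0,0,0,0,0]}}

```text
time_s: 12.2
eef_pos: [577.1, -112.6, 19.6]
ee_rot: [-0.707, 0.707, -0.009, 0.009]
force: [0.8, 0.8, 3.7]
grip_width: 0.469
```

```bash
python3 - <<'E'
from h import *
st()
im,d=ctrl.capture('side');save('s6.png',cv2.resize(im[100:250,190:400],None,fx=3,fy=3))
E
```

```text
t 12.2 bay [ -41.4 -143.2   19.6] yawerr deg -0.14 down [ 0.001 -0.    -1.   ] F [0.8 0.8 3.7] grip 0.469
```

View pics/s6.png

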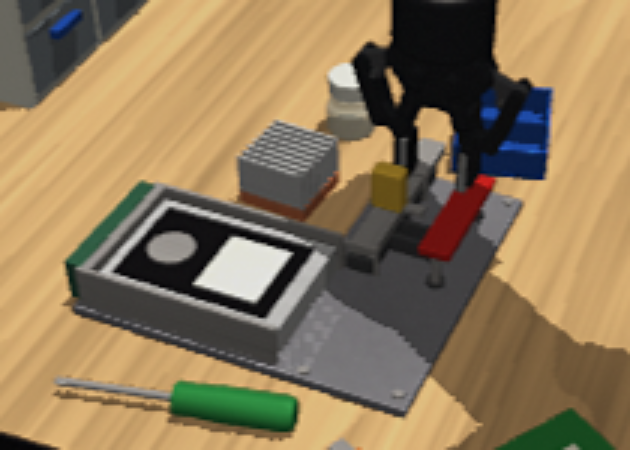

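Request:
{"fn": "drive_tool", "kwargs": {"gripper": [0.53,0.53,0.53,0.53,0.53,0.53], "offset": [[0,0.002,0],[0,0.002,0],[0,0.002,0],[0,0.001,0],[0,0,0],[0,0,0]], "turn": [0,0,0,0,0,0]}}

```text
time_s: 12.75
eef_pos: [577.3, -112.8, 13.6]
ee_rot: [-0.707, 0.707, -0.008, 0.009]
force: [-2.5, 1.8, 17.1]
grip_width: 0.47
```

Request:
{"fn": "drive_tool", "kwargs": {"gripper": [0.53,0.53,0.53], "offset": [[0,0.001,0],[0,0.0005,0],[0,0,0]], "turn": [0,0,0]}}

```text
time_s: 13.0
eef_pos: [577.4, -112.9, 13.2]
ee_rot: [-0.707, 0.707, -0.008, 0.009]
force: [-6.2, 2.5, 24.9]
grip_width: 0.472
```

Request:
{"fn": "drive_tool", "kwargs": {"gripper": [0.53,0.53], "offset": [[0,-0.0005,0],[0,0,0]], "turn": [0,0]}}

```text
time_s: 13.17
eef_pos: [577.4, -112.8, 13.3]
ee_rot: [-0.707, 0.707, -0.008, 0.01]
force: [-4.9, 2.0, 23.5]
grip_width: 0.471
```

```bash
cat > rl.py <<'E'
from h import *
def rl(ns=('wrist','side','scene')):
    st()
    for n in ns:
        im,d=ctrl.capture(n);u,v,P=cloud(n,d);c=im[v,u].astype(int);k=(abs(P[:,0]-600)<120)&(abs(P[:,1]+80)<120);P=P[k];c=c[k]
        B=np.array([bay(p) for p in P])
        r=(c[:,0]>100)&(c[:,1]<60)&(c[:,2]<60)&(B[:,2]<60)&(B[:,2]>35)
        y=(c[:,0]>100)&(c[:,1]>75)&(c[:,2]<75)&(B[:,2]>61)&(B[:,2]<75)&(abs(B[:,1]+95)<45)&(abs(B[:,0]+13)<30)
        for m,t in((r,'red'),(y,'yel')):
            if m.sum():print(n,t,m.sum(),np.percentile(B[m],[1,50,99],axis=0).round(1).tolist())
        save('rl_%s_%d.png'%(n,int(ctrl.sense()['time_s']*100)),im if n=='wrist' else cv2.resize(im[100:250,190:400],None,fx=3,fy=3))
E
python3 -c "
from rl import *
rl()";ls pics|grep rl_
```

```text
t 13.17 bay [ -41.1 -143.4   13.3] yawerr deg -0.13 down [ 0.002 -0.001 -1.   ] F [-4.9  2.  23.5] grip 0.471
wrist red 7330 [[-82.7, -156.2, 39.7], [-70.0, -98.1, 41.8], [-58.0, -61.7, 43.3]]
wrist yel 1995 [[-25.6, -123.2, 61.5], [-13.5, -114.4, 67.6], [-0.9, -108.3, 69.1]]
side red 223 [[-83.5, -158.2, 37.8], [-74.0, -104.1, 40.6], [-60.4, -62.0, 43.8]]
side yel 53 [[-25.0, -123.2, 61.3], [-13.7, -113.5, 66.1], [-2.6, -108.2, 68.4]]
scene red 190 [[-81.8, -155.8, 36.5], [-69.3, -103.3, 40.4], [-57.6, -61.7, 45.9]]
scene yel 37 [[-24.1, -122.4, 61.7], [-11.7, -115.4, 65.5], [-0.7, -108.9, 69.6]]
rl_scene_1331.png
rl_side_1326.png
rl_wrist_1321.png
```

The catch is fully down: its top went from 50.0 to 41.8 by the wrist camera, and the lug has not moved. Now I'll push the lug across.

Request:
{"fn": "drive_tool", "kwargs": {"gripper": [0.53,0.53,0.53,0.53,0.53,0.53,0.53,0.53,0.53,0.53], "offset": [[0,0,0.003],[0,0,0.003],[0,0,0.003],[0,0,0.003],[0,0,0.003],[0,0,0.003],[0,0,0.003],[0,0,0.003],[0,0,0],[0,0,0]], "turn": [0,0,0,0,0,0,0,0,0,0]}}

```text
time_s: 14.15
eef_pos: [579.6, -91.6, 13.8]
ee_rot: [-0.705, 0.709, -0.007, 0.011]
force: [-0.1, -11.6, 18.2]
grip_width: 0.472
```

```bash
python3 -c "
from rl import *
rl(['wrist'])";ls pics|grep rl_
```

```text
t 14.15 bay [ -39.4 -122.2   13.8] yawerr deg -0.09 down [ 0.006 -0.006 -1.   ] F [ -0.1 -11.6  18.2] grip 0.472
wrist red 5249 [[-82.6, -159.6, 39.2], [-69.6, -91.1, 41.8], [-57.9, -61.4, 43.3]]
wrist yel 1925 [[-25.8, -109.8, 61.3], [-13.6, -100.4, 67.5], [-1.0, -94.6, 69.0]]
rl_scene_1331.png
rl_side_1326.png
rl_wrist_1321.png
rl_wrist_1420.png
```

The bolt is at about 17 mm with the catch still down. I'll correct the small x drift while continuing.

Request:
{"fn": "drive_tool", "kwargs": {"gripper": [0.53,0.53,0.53,0.53,0.53,0.53,0.53,0.53,0.53,0.53,0.53], "offset": [[-0.001,0,0.003],[-0.001,0,0.003],[-0.001,0,0.003],[-0.001,0,0.003],[0,0,0.003],[0,0,0.003],[0,0,0.003],[0,0,0.003],[0,0,0.003],[0,0,0],[0,0,0]], "turn": [0,0,0,0,0,0,0,0,0,0,0]}}

```text
time_s: 15.12
eef_pos: [576.8, -64.3, 14.0]
ee_rot: [-0.705, 0.709, -0.006, 0.011]
force: [1.9, -10.9, 18.8]
grip_width: 0.469
```

```bash
python3 -c "
from rl import *
rl(['wrist'])"
```

```text
t 15.12 bay [-42.9 -94.9  14. ] yawerr deg -0.1 down [ 0.007 -0.006 -1.   ] F [  1.9 -10.9  18.8] grip 0.469
wrist red 3633 [[-82.4, -156.2, 38.3], [-65.4, -85.4, 41.8], [-58.0, -61.2, 43.3]]
wrist yel 1914 [[-25.5, -82.6, 61.5], [-13.4, -73.2, 67.5], [-0.9, -67.3, 69.1]]
```

Request:
{"fn": "drive_tool", "kwargs": {"gripper": [0.53,0.53,0.53,0.53,0.53,0.53], "offset": [[0,0,0.001],[0,0,0.001],[0,0,0.001],[0,0,0.001],[0,0,0],[0,0,0]], "turn": [0,0,0,0,0,0]}}

```text
time_s: 15.67
eef_pos: [576.8, -60.7, 14.0]
ee_rot: [-0.705, 0.709, -0.006, 0.011]
force: [0.9, -11.8, 19.2]
grip_width: 0.472
```

Request:
{"fn": "drive_tool", "kwargs": {"gripper": [0.53,0.53,0.53,0.53], "offset": [[0,0,0.001],[0,0,0.0005],[0,0,0],[0,0,0]], "turn": [0,0,0,0]}}

```text
time_s: 16.0
eef_pos: [576.8, -59.4, 14.0]
ee_rot: [-0.705, 0.709, -0.006, 0.011]
force: [0.7, -12.6, 19.1]
grip_width: 0.467
```

```bash
python3 -c "
from rl import *
rl(['wrist'])"
```

```text
t 16.0 bay [-42.9 -90.   14. ] yawerr deg -0.1 down [ 0.007 -0.006 -1.   ] F [  0.7 -12.6  19.1] grip 0.467
wrist red 3264 [[-82.4, -152.2, 37.9], [-64.9, -85.0, 41.8], [-58.0, -61.1, 43.3]]
wrist yel 1916 [[-25.6, -77.6, 61.6], [-13.7, -68.3, 67.5], [-1.0, -62.4, 69.1]]
```

Request:
{"fn": "drive_tool", "kwargs": {"gripper": [0.53,0.53,0.53,0.53], "offset": [[0,0,0.001],[0,0,0.001],[0,0,0],[0,0,0]], "turn": [0,0,0,0]}}

```text
time_s: 16.38
eef_pos: [576.9, -58.4, 14.0]
ee_rot: [-0.704, 0.71, -0.006, 0.011]
force: [-0.7, -17.8, 18.3]
grip_width: 0.47
```

Request:
{"fn": "drive_tool", "kwargs": {"gripper": [0.53,0.53,0.53,0.53], "offset": [[0,0,0.001],[0,0,0],[0,0,0],[0,0,0]], "turn": [0,0,0,0]}}

```text
time_s: 16.72
eef_pos: [576.9, -58.2, 14.0]
ee_rot: [-0.704, 0.71, -0.007, 0.012]
force: [-1.4, -22.2, 18.1]
grip_width: 0.476
```

```bash
python3 -c "
from rl import *
rl()"; ls pics | grep rl_
```

```text
t 16.72 bay [-42.9 -88.8  14. ] yawerr deg -0.16 down [ 0.007 -0.009 -1.   ] F [ -1.4 -22.2  18.1] grip 0.476
wrist red 3168 [[-82.3, -151.4, 37.5], [-64.8, -84.8, 41.8], [-57.9, -61.2, 43.3]]
wrist yel 1923 [[-25.7, -76.8, 61.4], [-13.7, -67.3, 67.5], [-0.9, -61.4, 69.1]]
side red 151 [[-84.8, -160.3, 38.1], [-78.3, -105.2, 40.8], [-61.1, -62.2, 55.0]]
side yel 56 [[-25.0, -76.7, 61.8], [-13.9, -66.5, 66.2], [-1.9, -61.8, 68.5]]
scene red 77 [[-81.2, -120.8, 35.4], [-66.5, -80.4, 40.5], [-57.9, -60.5, 44.8]]
scene yel 41 [[-23.7, -76.8, 61.3], [-10.5, -68.1, 65.3], [0.9, -59.6, 69.8]]
rl_scene_1331.png
rl_scene_1686.png
rl_side_1326.png
rl_side_1681.png
rl_wrist_1321.png
rl_wrist_1420.png
rl_wrist_1516.png
rl_wrist_1605.png
rl_wrist_1676.png
```

The bolt is at its end stop: force went from 12 to 22 N with no motion, and it has travelled 46.4 mm from a start of about 2. I'll ease back off the lug, then lift.

Request:
{"fn": "drive_tool", "kwargs": {"gripper": [0.53,0.53,0.53,0.53,0.53,0.53,0.53,0.53,0.53,0.53,0.53], "offset": [[0,0,-0.003],[0,0,-0.004],[0,0,-0.003],[0,0,0],[0,-0.003,0],[0,-0.005,0],[0,-0.01,0],[0,-0.03,0],[0,-0.03,0],[0,-0.03,0],[0,0,0]], "turn": [0,0,0,0,0,0,0,0,0,0,0]}}

```text
time_s: 17.78
eef_pos: [576.1, -63.7, 124.8]
ee_rot: [-0.706, 0.708, -0.006, 0.012]
force: [1.6, -0.1, 0.5]
grip_width: 0.473
```

```bash
python3 -c "
from rl import *
rl()
try: front()
except Exception as e: print(e)"; ls -t pics | head -6
```

```text
t 17.78 bay [-43.6 -94.3 124.8] yawerr deg -0.13 down [ 0.008 -0.003 -1.   ] F [ 1.6 -0.1  0.5] grip 0.473
wrist red 1915 [[-83.6, -161.0, 45.1], [-69.1, -92.3, 47.1], [-59.5, -61.2, 48.6]]
wrist yel 557 [[-26.5, -76.7, 61.7], [-14.4, -68.7, 64.6], [-1.9, -61.9, 66.2]]
side red 303 [[-84.5, -163.6, 46.3], [-72.2, -112.9, 48.7], [-59.8, -62.8, 50.9]]
side yel 55 [[-24.9, -78.1, 62.3], [-13.5, -68.1, 65.8], [-2.2, -62.2, 68.5]]
scene red 249 [[-82.9, -155.9, 43.3], [-69.7, -106.0, 48.1], [-57.3, -62.3, 53.2]]
scene yel 42 [[-23.7, -75.0, 61.6], [-11.0, -67.8, 65.3], [0.6, -62.3, 69.6]]
side -46 front [-25.6 -16.5] back [137.9 143.6]
side 22 front [1.  1.7] back [137.1 144.2]
wrist -46 front [-22.8   2.8] back [137.  144.3]
wrist 22 front [2.2 3.3] back [137.2 144.2]
f_wrist_1803.png
f_side_1798.png
rl_scene_1793.png
rl_side_1788.png
rl_wrist_1783.png
rl_scene_1686.png
```

View pics/rl_side_1788.png

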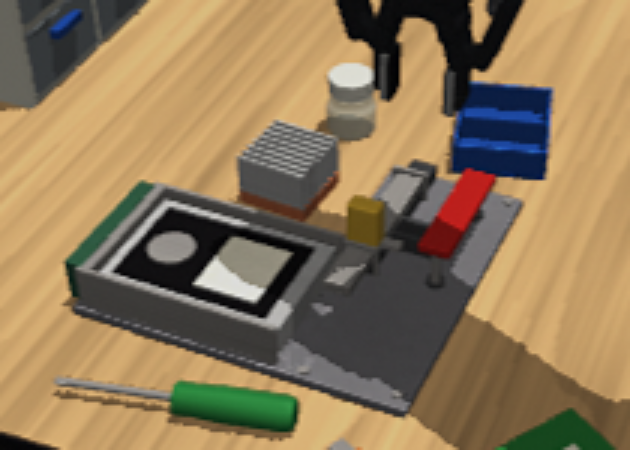

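View pics/f_wrist_1803.png

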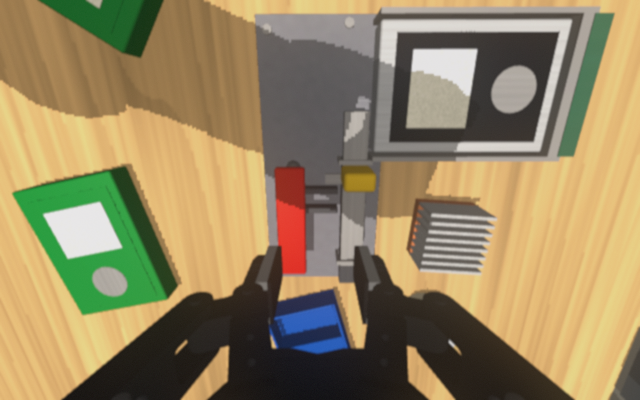

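The bolt bar now lies across the drive's front at wrist px (355,125), with the lug at (358,178) against the strap. The catch is up again: 48.7 in the side camera and 48.1 in the scene camera, the same as before pressing. I'll let it settle and hand in.

Request:
{"fn": "drive_tool", "kwargs": {"gripper": [0.53,0.53,0.53,0.53], "offset": [[0,-0.02,0],[0,0,0],[0,0,0],[0,0,0]], "turn": [0,0,0,0]}}

```text
time_s: 18.37
eef_pos: [573.6, -62.8, 137.9]
ee_rot: [0.707, -0.707, 0.01, -0.008]
force: [-0.1, 0.3, -0.3]
grip_width: 0.47
```

```bash
python3 -c "
from h import *
st();print(ctrl.finish_job())"
```

```text
t 18.37 bay [-46.1 -93.5 137.9] yawerr deg -0.14 down [-0.002  0.001 -1.   ] F [-0.1  0.3 -0.3] grip 0.47
the job is handed in; nothing more can be done
None
```

The silver drive is home against the back stop, the bolt is fully across in front of it, and the catch has sprung back up. I handed the job in at 18.4 s; no verdict was reported.

- **Drive:** I pushed until the force rose from 5 to 16 N with no further movement. Its front then measured 1 to 3 mm into the bay; home is 2 mm.
- **Bolt:** With the catch held fully down (about 8 mm), I pushed the lug 46 mm from a start of about 2 mm. It stopped at its end stop, where the force rose from 12 to 22 N.
- **Catch:** After release its top measured 48 to 49 mm in the scene and side cameras, the same as before pressing.
- **Other objects:** I touched none of them, and the gripper was clear of everything at the end (force about 0).

**Checks that disagreed:**
- **Fingertip height:** The fingertips are about 28 mm higher than the stated tool point. My first push at the stated height passed over the drive without touching it, and I corrected this from the camera depth.
- **Wrist camera height:** It read about 2 mm too high at first, and the catch top about 1 mm too low at the last check. The scene and side cameras were consistent.

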